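# Bring the oxygen set into use at 4 litres a minute

## Robot

A 6-joint arm with a two-finger parallel gripper is mounted at the origin on a cart in front of the work surface, level with it; the furniture and walls round the work are solid. World frame = base frame: x ahead of the robot, y to its left, z up, the work surface at z = 0. Lengths are in mm, angles in rad, forces in N, time in s.
With the tool pointing down it reaches from about 325 to 775 mm from the base axis. Payload 5.5 kg.
Tool frame: the origin (TCP) lies at the centre of the arm's flange, where the gripper is bolted on; the fingertips stand 173 mm ahead of it and the grasp point (between the pads) lies 155 mm ahead of it; z points along the fingers, y is the line along which they close (so a half turn about z gives the same grasp; the last joint's range is limited). The gripper opens to 85 mm and grips with 20 to 120 N. Pads are 22 mm wide; open, the fingers measure 114 mm over their backs; the gripper's body (76 mm by 85 mm) begins 54 mm behind the grasp point. The pads swing forward as they close: fully open they stand 13 mm farther back than shut.
Start: joints at [1.19, 0.091, 1.231, -0, 1.82, -0.057], TCP at [190.908, 568.834, 404.675] pointing down, gripper open.
Joint ranges: [-2.87, 2.87], [-0.86, 2.18], [0.17, 2.46], [-1.51, 4.65], [0.06, 2.69], [-2.65, 2.65]. Speed limits (rad/s): [2.57, 2.57, 3.01, 3.14, 3.14, 3.14].

## Interface

Orientations are given as a 3x3 rotation matrix whose columns are the frame's x, y, z axes.
In Python, from rig import * gives the robot as it stands.
- The arm moves only by the shell command python3 -m crank 'ROWS'. ROWS is JSON, a list of rows, each an object of numbers: "x", "y", "z": the shift along the tool's x, y, z in cm; "rx", "ry", "rz": the turn, a rotation vector about the tool's x, y, z in rad; "jaw": the opening, from 0 (shut) to 1 (fully open). In form: [{"x": .., "y": .., "z": .., "rx": .., "ry": .., "rz": .., "jaw": ..}, ...]. A call has 1 to 12 rows; each row is the pose to reach, as a shift and turn from the pose commanded when the call began, along the tool's axes at that moment; what a row does not reach only later rows make up. A row lasts 1/10 s, in which the tool goes at most 50 mm and 8.59 degrees, less where a joint would pass 70% of its speed; a pose out of reach is approached as far as the arm can. A call with a gripper value outside its range is refused whole. The fingers move at their own pace and stop on an object; the grip force is fixed at half the most. Time passes only in rows, so rows that repeat a pose let the fingers close. It gives the time, the measured TCP pose, the force, the opening and the grip force at its end, in the units of the state.
- get_state(): the state, without advancing time (a new reading comes with each control period).
- snapshot(name): name is "scene" or "top" or "wrist"; returns a dict with "color" (420x560x3 uint8, red, green, blue), "fx", "fy", "cx", "cy" (pixels), "dist_coeffs" ([k1, k2, p1, p2, k3] as OpenCV has them; the pictures are not rectified), "rvec" (rotation vector, rad) and "tvec" (3), from world to camera coordinates, as OpenCV has them; the wrist camera has in their place "mount" (4x4, takes a point from camera to tool coordinates, whose origin is the TCP and whose axes are the flange's). Camera axes: x right, y down, z forward; pixel columns grow to the right and rows downward; lengths in mm; the calibration is good to about 2 mm. A picture is of the moment at which its call begins: read the wrist's pose just before it. There is no depth.
- sign_off(): hands the job in; it is judged then, once.
The state is a dict: "t": time; "joint_pos": joint angles; "qd": joint speeds; "joint_torque": joint torques, N m; "ee_pos": TCP position; "eef_rot": TCP orientation; "wrist_force": force on the tool from outside, world axes, zero at the start; "ft_torque": the same for the moment, N m; "finger_gap": finger opening in mm; "gripper_force": force on a finger pad.
Only numpy, scipy, OpenCV 4.12 (cv2) and the standard library are available. Lean on these libraries where they do the work, as an engineer would, in place of code of your own. Each camera call takes 0.05 s, during which the arm holds its last target. There are 200 camera calls.

## Task

Get the portable oxygen set on the trolley ready for a patient who is to have 4 litres a minute. The saline bottle has been left in the way of the yellow valve lever: stand it aside on the trolley, upright. With the lever still shut turn the numbered flow sleeve back to 0, then swing the lever fully open, and only then click the sleeve up until 4 stands at the red index mark, without going past it; a fingertip on the orange tab and on the lever is enough, and the amber bottle, the carton and the yellow cup stay where they are.

Things in the scene. Friction and masses are not known exactly. Their poses are not given: they have to be found in the camera images.
- oxygen_set: Portable oxygen set lying in a cradle, fixed; place and yaw differ each time. Origin on the trolley top below the axis of its flow sleeve; own x points from its front (gauge side) to its back, y from the sleeve to the cylinder, z up. Own frame, mm: grey head x -58..58, y -72..78, flat top z 62; narrower nose block x -30..30, y -153..-70, top z 62, a thin hose outlet on its end to y -183 at z 36.
- cylinder_end (a point): centre of the round far end of the set's white cylinder, at own x 0, y 262, z 52. The cylinder is 81 mm across (top z 93), lies along y, and reaches from here to the head at y 78, with a rounded shoulder over the last 30 mm.
- carry_handle (a point): middle of the dark carry handle behind the sleeve, at own x 84, y 3, z 98: a bar along y from -52 to 58, 17 mm thick, on posts at both ends that rise from the back edge of the head
- index_mark (a point): red triangular index mark on top of the head, at own x -50, y 0, z 62, pointing at the sleeve: the numeral standing here is the one set. Beside it, at the front edge (x -73, y 36), sits a tipped-up gauge of 43 mm, its highest point about z 68.
- selector (a joint): angle of the black flow sleeve, rad: 0 at numeral 0, growing anticlockwise seen from above, stops at both ends. Sprung clicks every 30 degrees (0.5236) at numerals 0 1 2 3 4 5 6 8 10 15: 4 is 2.094, 15 is 4.712. Starts anywhere from 2 to 15. It snaps into the nearest click from up to 13 degrees off; leaving a click takes about 0.2 N m, 4 to 8 N at the tab, and needs no grasp.
- selector_axis (a point): point on the vertical axis of the flow sleeve, at own x 0, y 0, z 82 of the oxygen set. The sleeve has a numbered skirt 86 mm across from z 62 to 69 and above it a ribbed grip 52 mm across up to z 96.
- selector_tab (a point): middle of the sleeve's orange thumb tab, 47 mm from the sleeve axis, z 84: a radial bar 12 mm thick reaching out to 59 mm from the axis, z 75 to 93 (6 mm above the skirt). In the set's frame it points to 225 degrees (front right, -x -y) at 0 and turns anticlockwise with the sleeve by way of -y, +x (back) and +y (cylinder) to 135 degrees (front left) at 15.
- valve_lever (a joint): angle of the yellow quarter-turn valve lever on the nose, rad: 0 shut (points to the front, own -x of the set), 1.571 fully open against its stop (points along the nose, own -y), turning anticlockwise seen from above. It stays where it is left; pushing takes about 2 to 3 N near its tip.
- lever_tip (a point): on the lever 58 mm from its vertical axis, at mid height (z 77.5). The lever's axis is at x 0, y -118 of the oxygen set; the arm is 14 mm thick (17 mm at its round end), 72 mm long from the axis, z 72 to 83.
- saline_bottle: loose white saline bottle with green cap, standing upright in the lever's path beside the nose; origin at the centre of its underside, z up. 122 mm high, round body 47 mm across up to z 105 (grasp it there), 0.1 to 0.18 kg. The trolley top beyond the end of the nose, own x -80 to 0, y -235 to -265 of the set, is free for it: out of the lever's reach (72 mm from the lever's axis).
- iodine_bottle: loose amber bottle with white cap, 45 mm across, 73 mm high, standing; origin at the centre of its underside
- prep_pad_box: loose white and orange carton, 55 x 50 x 62 mm, standing; origin at the centre of its underside
- measuring_cup: loose yellow cup, 77 mm across at the rim, 78 mm high, standing; origin at the centre of its underside

How it is judged (in metres and radians):
On the way, in this order (a step that is already met when the one before it is completed fails the run):
1. the sleeve stands at 0 while the valve lever is still shut (value of joint selector below 0.08 rad and value of joint valve_lever below 0.2 rad), for 0.2 s.
2. the valve lever is fully open while the sleeve still stands at 0 (value of joint valve_lever above 1.42 rad and value of joint selector below 0.08 rad), for 0.2 s.
At the end, for the whole second after the job is handed in: the sleeve rests in the click of the numeral 4 (within 0.08 rad of 2.094), the valve lever is fully open (over 1.42 rad), the saline bottle stands upright and still on the trolley top, and the amber bottle, the carton and the yellow cup stand upright within 25 mm of where they stood (value of joint selector between 2.014 and 2.174 rad and value of joint valve_lever above 1.42 rad and velocity of joint selector between -0.05 and 0.05 rad/s and height (world z) of saline_bottle between -0.01 and 0.01 m and linear speed of saline_bottle below 0.02 m/s and angle between each of saline_bottle, iodine_bottle, prep_pad_box, measuring_cup's own z axis and vertical below 0.1 rad); the robot touches nothing.
It fails at once if with the valve lever opened, the sleeve is turned past 4 towards 5 or beyond (value of joint valve_lever above 0.3 rad and value of joint selector above 2.4 rad).
It fails at once if the saline bottle is knocked over (leans more than 0.5 rad) (angle between saline_bottle's own z axis and vertical above 0.5 rad).
It fails at once if the amber bottle is moved more than 25 mm (distance of iodine_bottle from where it was at the start of the episode above 0.025 m).
It fails at once if the carton is moved more than 25 mm (distance of prep_pad_box from where it was at the start of the episode above 0.025 m).
It fails at once if the yellow cup is moved more than 25 mm (distance of measuring_cup from where it was at the start of the episode above 0.025 m).
It also fails if it takes over 72 s, if anything falls off the work surface, if the arm or the gripper's body presses on something with over 40 N, if the wrist force passes 120 N, or if a joint passes its speed limit or range.

## Working session

There is one attempt and no reset: what is moved stays moved. The work goes in short steps, Python scripts to look and compute and a shell command to move; the robot and the scene stay as the last step left them, time stands still between calls to the robot, and variables do not carry over. Pictures are saved under pics/ and viewed, at most 10 in all, crops included, and the job is handed in when it is done.

```bash
ls; mkdir -p pics
python3 - <<'E'
from rig import *
import cv2
s=get_state();print(s['t'],s['ee_pos'],s['eef_rot'],s['finger_gap'])
for n in ('scene','top'):
    d=snapshot(n);cv2.imwrite(f'pics/{n}0.png',d['color'][:,:,::-1]);print({k:v for k,v in d.items() if k!='color'})
E
```

```text
pics
0.0 [190.92751837 568.87336392 403.5022971 ] [[-9.48026780e-01  3.18189597e-01 -7.78417472e-04]
 [ 3.18190518e-01  9.48024930e-01 -1.87810835e-03]
 [ 1.40364630e-04 -2.02818207e-03 -9.99997933e-01]] 85.31941806033008
{'fx': 435.52392357845883, 'fy': 435.52392357845883, 'cx': 278.90829157940004, 'cy': 207.73522722828602, 'dist_coeffs': array([-0.06772775,  0.        ,  0.        ,  0.        ,  0.        ]), 'rvec': array([ 2.11784187, -0.74019947,  0.35544877]), 'tvec': array([-369.03921054,  360.26699832,  555.66402546])}
{'fx': 397.42291578790395, 'fy': 397.42291578790395, 'cx': 275.7322633874133, 'cy': 211.2633997812917, 'dist_coeffs': array([-0.1168531,  0.       ,  0.       ,  0.       ,  0.       ]), 'rvec': array([ 2.19149242, -2.16232416,  0.11310103]), 'tvec': array([103.85234304, 599.5420049 , 897.97309273])}
```

View pics/scene0.png

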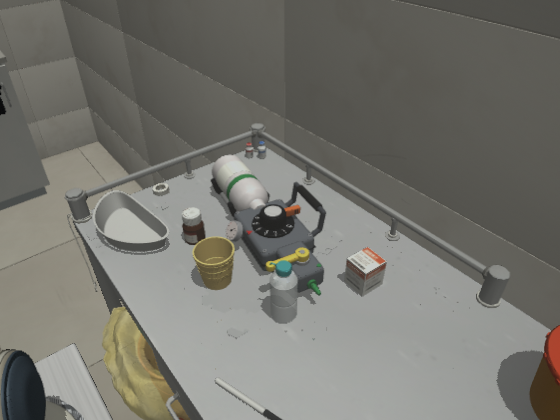

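View pics/top0.png

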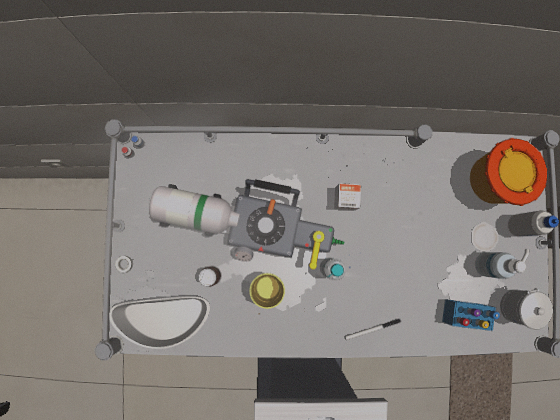

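The scene view shows the set with its cylinder to the upper left. In the top view the sleeve is at about (265,226), the orange tab at (270,207), and the yellow lever runs from (319,236) to (314,266). The saline bottle's cap is at (337,270), the cup at (267,290), the amber bottle at (208,276) and the carton at (348,196). Next I'll measure these.

```bash
cat > h.py <<'E'
from rig import *
import cv2, numpy as np
def cam(n):
    s=get_state(); d=snapshot(n)
    K=np.array([[d['fx'],0,d['cx']],[0,d['fy'],d['cy']],[0,0,1]])
    if 'mount' in d:
        T=np.eye(4);T[:3,:3]=s['eef_rot'];T[:3,3]=s['ee_pos'];W=np.linalg.inv(T@np.array(d['mount']))
        R,t=W[:3,:3],W[:3,3]
    else: R,t=cv2.Rodrigues(d['rvec'])[0],np.array(d['tvec'])
    return dict(img=d['color'],K=K,D=np.array(d['dist_coeffs']),R=R,t=t)
def ray(c,p):
    u=cv2.undistortPoints(np.array([[p]],float),c['K'],c['D'])[0,0]
    return -c['R'].T@c['t'], c['R'].T@np.array([u[0],u[1],1])
def plane(c,p,z):
    o,d=ray(c,p); return o+d*(z-o[2])/d[2]
def proj(c,P):
    return cv2.projectPoints(np.array(P,float).reshape(-1,3),cv2.Rodrigues(c['R'])[0],c['t'],c['K'],c['D'])[0][:,0]
def tri(cs,ps):
    A=np.zeros((3,3));b=np.zeros(3)
    for c,p in zip(cs,ps):
        o,d=ray(c,p);d/=np.linalg.norm(d);M=np.eye(3)-np.outer(d,d);A+=M;b+=M@o
    return np.linalg.solve(A,b)
def blobs(c,lo,hi,amin=8):
    m=cv2.inRange(cv2.cvtColor(c['img'],cv2.COLOR_RGB2HSV),np.array(lo),np.array(hi))
    n,l,st,ce=cv2.connectedComponentsWithStats(m)
    return [(ce[i].round(1).tolist(),st[i].tolist()) for i in range(1,n) if st[i][4]>=amin], m
E
python3 - <<'E'
from h import *
for n in ('top','scene'):
    c=cam(n)
    print(n,'base px',proj(c,[[0,0,0],[191,569,230]]).round().tolist())
    for k,lo,hi in (('orange',(4,150,120),(14,255,255)),('yellow',(22,130,100),(32,255,255)),('teal',(78,90,50),(100,255,255)),('green',(55,100,40),(77,255,255)),('redlo',(0,120,90),(3,255,255)),('redhi',(174,120,90),(180,255,255))):
        print(k,blobs(c,lo,hi)[0][:12])
    x,y,w,h=(140,170,240,150) if n=='top' else (190,140,210,200)
    cv2.imwrite(f'pics/{n}1.png',cv2.resize(c['img'][y:y+h,x:x+w,::-1],None,fx=3,fy=3,interpolation=cv2.INTER_CUBIC))
E
```

```text
top base px [[319.0, 462.0], [32.0, 413.0]]
orange [([516.5, 171.4], [488, 138, 59, 68, 1706]), ([351.8, 186.7], [340, 184, 20, 7, 49]), ([271.2, 205.4], [268, 200, 7, 13, 50])]
yellow [([527.7, 163.6], [525, 161, 6, 6, 14]), ([501.9, 179.2], [500, 175, 6, 10, 11]), ([315.7, 249.0], [309, 231, 15, 38, 246]), ([484.9, 324.0], [482, 321, 7, 7, 27])]
teal [([336.5, 269.9], [329, 264, 15, 13, 123])]
green [([200.2, 205.2], [195, 195, 13, 22, 133]), ([336.9, 241.1], [332, 237, 12, 7, 40])]
redlo [([124.2, 149.4], [122, 147, 5, 6, 21]), ([306.3, 244.8], [305, 244, 4, 3, 9]), ([260.5, 249.0], [259, 247, 4, 4, 11])]
redhi [([465.2, 321.9], [463, 319, 6, 7, 28])]
scene base px [[7.0, 474.0], [0.0, 129.0]]
orange [([291.6, 208.2], [285, 206, 15, 6, 56]), ([378.8, 258.6], [373, 253, 11, 10, 37]), ([554.6, 348.9], [548, 326, 12, 51, 429])]
yellow [([290.2, 258.1], [266, 248, 43, 23, 279])]
teal [([283.4, 268.0], [276, 261, 16, 15, 198])]
green [([237.5, 180.3], [228, 175, 27, 17, 90]), ([318.5, 265.0], [317, 264, 4, 3, 8]), ([313.8, 286.2], [308, 280, 13, 14, 74])]
redlo [([248.7, 231.7], [247, 231, 5, 3, 11])]
redhi []
```

View pics/top1.png

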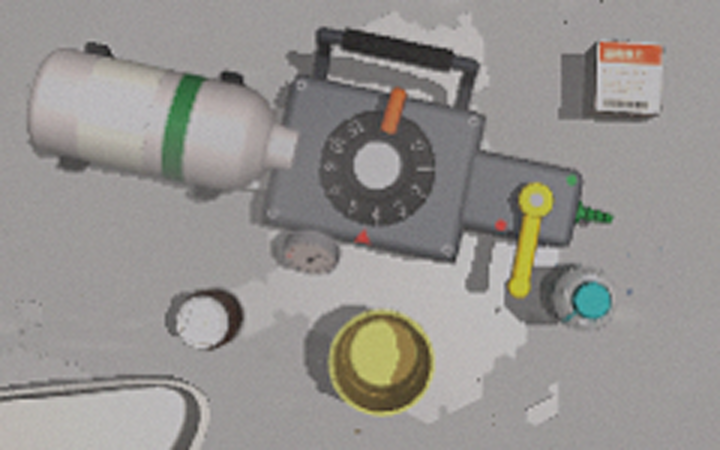

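View pics/scene1.png

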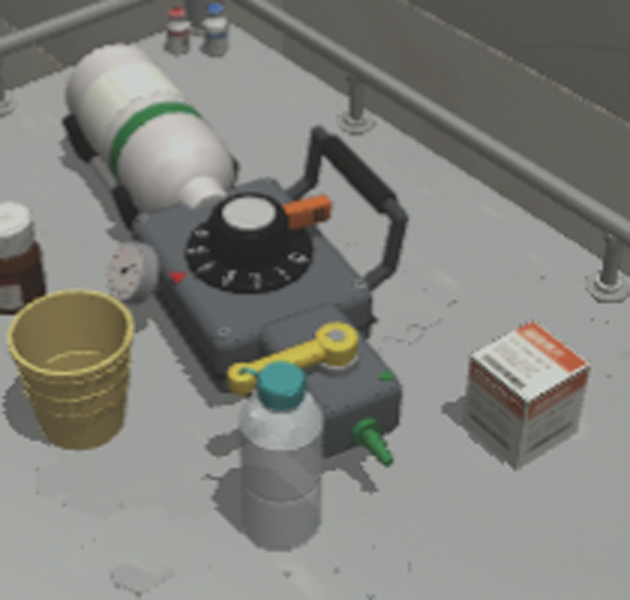

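The crops show the following in top-view pixels: sleeve top (266,225), red mark (260.5,249), lever hub (318.7,236.7). Fingers reaching the tab from behind will need to watch the handle. In scene-view pixels, sleeve top is (273.3,210.7) and lever hub (302.7,253.3). Next I'll fit the set's pose.

Run:
```python
from h import *
from scipy.optimize import least_squares
T,S=cam('top'),cam('scene')
pts={'axis':((0,0,96),(266,225),(273.3,210.7)),'idx':((-50,0,62),(260.5,249),(248.7,231.7)),'hub':((0,-118,84),(318.7,236.7),(302.7,253.3))}
for k,(o,a,b) in pts.items(): print(k,tri([T,S],[a,b]).round(1),plane(T,a,o[2]).round(1),plane(S,b,o[2]).round(1))
print('tab',tri([T,S],[(271.2,205.4),(291.6,208.2)]).round(1),plane(T,(271.2,205.4),92).round(1))
print('cap',tri([T,S],[(336.5,269.9),(283.4,268)]).round(1),'levertip',plane(T,(313.3,265.5),83).round(1))
def W(p,o): c,s=np.cos(p[2]),np.sin(p[2]);return [p[0]+c*o[0]-s*o[1],p[1]+s*o[0]+c*o[1],o[2]]
f=lambda p:np.concatenate([np.concatenate([proj(T,W(p,o))[0]-a,proj(S,W(p,o))[0]-b]) for o,a,b in pts.values()])
r=least_squares(f,[500,100,-.2]);p=r.x
print('pose',p,np.degrees(p[2]),'res',r.fun.round(1))
np.save('pose.npy',p)
for n,px,z in (('cup rim',(140+381/3,170+362/3),78),('iod',(140+204/3,170+320/3),73),('carton',(140+628/3,170+80/3),62)):
    q=plane(T,px,z);c,s=np.cos(p[2]),np.sin(p[2]);d=q[:2]-p[:2];print(n,q.round(),'own',(c*d[0]+s*d[1]).round(),(-s*d[0]+c*d[1]).round())
for n,o in (('tab0',(47*np.cos(np.radians(225)),47*np.sin(np.radians(225)),84)),('levtip',(-58,-118,77.5)),('levopen',(0,-176,77)),('place',(-40,-250,0)),('cylend',(0,262,52)),('handle',(84,3,98))):
    w=np.array(W(p,o));print(n,w.round(1),proj(T,w).round(1),np.hypot(*w[:2]).round())
for n,q in (('tab',tri([T,S],[(271.2,205.4),(291.6,208.2)])),('cap',tri([T,S],[(336.5,269.9),(283.4,268)]))):
    d=q[:2]-p[:2];x,y=c*d[0]+s*d[1],-s*d[0]+c*d[1];print(n,'own',x.round(1),y.round(1),'ang',np.degrees(np.arctan2(y,x)).round(1))
```

```text
axis [561.7 132.8  98.6] [561.6 133.   96. ] [563.9 135.3  96. ]
idx [509.8 145.1  64.2] [510. 145.  62.] [511.  147.4  62. ]
hub [538.7  17.5  82.3] [538.3  17.9  84. ] [537.8  15.9  84. ]
tab [603.3 123.5  90.6] [604.6 122.4  92. ]
cap [468.1 -16.1 115.8] levertip [475.7  29.2  83. ]
pose [ 5.60937453e+02  1.34068650e+02 -1.94909443e-01] -11.16748847366969 res [-0.5  0.3 -0.8  0.9  0.6 -0.8  1.4  0.7 -0.2  0.1 -0.7 -0.8]
cup rim [420. 129.  78.] own -137.0 -32.0
iod [448. 259.  73.] own -135.0 101.0
carton [630. -54.  62.] own 105.0 -171.0
tab0 [521.9 107.9  84. ] [[277.4 243.8]] 533.0
levtip [481.2  29.5  77.5] [[312.9 262.9]] 482.0
levopen [526.9 -38.6  77. ] [[343.8 242.3]] 528.0
place [ 473.3 -103.5    0. ] [[364.9 265.5]] 484.0
cylend [611.7 391.1  52. ] [[154.1 202.7]] 726.0
handle [643.9 120.7  98. ] [[272.2 187.1]] 655.0
tab own 43.6 -2.2 ang -2.8
cap own -62.0 -165.3 ang -110.5
```

```bash
cat >> h.py <<'E'
from scipy.spatial.transform import Rotation as Ro
P=np.load('pose.npy')
def own(o):
    c,s=np.cos(P[2]),np.sin(P[2]);return np.array([P[0]+c*o[0]-s*o[1],P[1]+s*o[0]+c*o[1],o[2]])
def goal(w,yaw):
    "tool down, TCP at w, tool y at world yaw (deg)"
    s=get_state();R=np.array(s['eef_rot']);a=np.radians(yaw)
    y=np.array([np.cos(a),np.sin(a),0]);z=np.array([0,0,-1.]);G=np.c_[np.cross(y,z),y,z]
    d=R.T@(np.array(w)-s['ee_pos'])/10;r=Ro.from_matrix(R.T@G).as_rotvec()
    print('shift cm',d.round(2),'turn',r.round(3))
E
python3 - <<'E'
from h import *
goal([468,-16,404],-11.2)
E
```

```text
shift cm [-44.88 -46.63   0.06] turn [-1.000e-03  0.000e+00  1.443e+00]
```

```bash
python3 -m crank '[{"x":-44.9,"y":-46.6,"z":0,"rz":1.443,"jaw":1},{"x":-44.9,"y":-46.6,"z":0,"rz":1.443,"jaw":1},{"x":-44.9,"y":-46.6,"z":0,"rz":1.443,"jaw":1},{"x":-44.9,"y":-46.6,"z":0,"rz":1.443,"jaw":1},{"x":-44.9,"y":-46.6,"z":0,"rz":1.443,"jaw":1},{"x":-44.9,"y":-46.6,"z":0,"rz":1.443,"jaw":1},{"x":-44.9,"y":-46.6,"z":0,"rz":1.443,"jaw":1},{"x":-44.9,"y":-46.6,"z":0,"rz":1.443,"jaw":1},{"x":-44.9,"y":-46.6,"z":0,"rz":1.443,"jaw":1},{"x":-44.9,"y":-46.6,"z":0,"rz":1.443,"jaw":1},{"x":-44.9,"y":-46.6,"z":0,"rz":1.443,"jaw":1},{"x":-44.9,"y":-46.6,"z":0,"rz":1.443,"jaw":1}]'
python3 - <<'E'
from h import *
s=get_state();print(s['t'],s['ee_pos'],s['joint_pos'])
goal([468,-16,404],-11.2)
E
```

```text
0.3 [190.90613895 568.87173567 404.27617652] [ 1.19031667e+00  9.14090490e-02  1.23107850e+00  3.54678170e-05
  1.81976804e+00 -5.66985227e-02]
shift cm [-44.88 -46.63   0.06] turn [-1.000e-03  0.000e+00  1.443e+00]schema error: expected keys x, y, z, rx, ry, rz, jaw
```

```bash
python3 -m crank '[{"x":-44.9,"y":-46.6,"z":0,"rx":0,"ry":0,"rz":1.443,"jaw":1},{"x":-44.9,"y":-46.6,"z":0,"rx":0,"ry":0,"rz":1.443,"jaw":1},{"x":-44.9,"y":-46.6,"z":0,"rx":0,"ry":0,"rz":1.443,"jaw":1},{"x":-44.9,"y":-46.6,"z":0,"rx":0,"ry":0,"rz":1.443,"jaw":1},{"x":-44.9,"y":-46.6,"z":0,"rx":0,"ry":0,"rz":1.443,"jaw":1},{"x":-44.9,"y":-46.6,"z":0,"rx":0,"ry":0,"rz":1.443,"jaw":1},{"x":-44.9,"y":-46.6,"z":0,"rx":0,"ry":0,"rz":1.443,"jaw":1},{"x":-44.9,"y":-46.6,"z":0,"rx":0,"ry":0,"rz":1.443,"jaw":1},{"x":-44.9,"y":-46.6,"z":0,"rx":0,"ry":0,"rz":1.443,"jaw":1},{"x":-44.9,"y":-46.6,"z":0,"rx":0,"ry":0,"rz":1.443,"jaw":1},{"x":-44.9,"y":-46.6,"z":0,"rx":0,"ry":0,"rz":1.443,"jaw":1},{"x":-44.9,"y":-46.6,"z":0,"rx":0,"ry":0,"rz":1.443,"jaw":1}]'
python3 - <<'E'
from h import *
s=get_state();print(s['t'],s['ee_pos'],s['joint_pos'])
goal([468,-16,404],-11.2)
E
```

```text
t: 1.5
ee_pos: [448.3, 24.7, 405.0]
eef_rot: [[0.195, 0.981, 0.001], [0.981, -0.195, 0.0], [0.0, 0.001, -1.0]]
wrist_force: [0.4, 0.5, -0.3]
finger_gap: 85.2
gripper_force: 0.0
1.5 [448.33029999  24.66478656 404.98382213] [-2.08904011e-02 -3.16647256e-01  1.60781754e+00  1.52458089e-04
  1.84930398e+00  1.75424569e-01]
shift cm [-3.6   2.72  0.1 ] turn [ 0.001 -0.    -0.001]
```

```bash
python3 -m crank '[{"x":-3.6,"y":2.7,"z":0,"rx":0,"ry":0,"rz":0,"jaw":1},{"x":-3.6,"y":2.7,"z":0,"rx":0,"ry":0,"rz":0,"jaw":1},{"x":-3.6,"y":2.7,"z":0,"rx":0,"ry":0,"rz":0,"jaw":1}]' | head -2
python3 - <<'E'
from h import *
c=cam('wrist');np.save('w1.npy',c,allow_pickle=True)
cv2.imwrite('pics/w1.png',c['img'][:,:,::-1])
print('cap',proj(c,[468,-16,122]),'axis',proj(c,own((0,0,96))),'idx',proj(c,own((-50,0,62))),'hub',proj(c,own((0,-118,83))),'levtip',proj(c,own((-58,-118,83))))
print('teal',blobs(c,(78,90,50),(100,255,255),30)[0],'yel',blobs(c,(22,130,100),(32,255,255),60)[0],'red',blobs(c,(0,120,90),(3,255,255),20)[0],'or',blobs(c,(4,150,120),(14,255,255),20)[0])
E
```

```text
t: 1.8
ee_pos: [467.8, -14.7, 404.3]
cap [[274.78299482 210.88694331]] axis [[351.84979172   4.35803779]] idx [[287.59604106  17.62434646]] hub [[338.78417719 151.79662335]] levtip [[278.88658294 151.98588381]]
teal [([275.9, 207.5], [258, 191, 33, 32, 669])] yel [([194.2, 52.9], [150, 4, 84, 94, 3628]), ([312.3, 149.6], [267, 136, 87, 27, 1298])] red [([286.4, 15.0], [282, 8, 12, 15, 96]), ([315.4, 127.4], [312, 124, 8, 8, 38])] or [([403.6, 8.6], [383, 0, 41, 19, 374]), ([449.2, 197.8], [442, 174, 13, 40, 246])]
```

View pics/w1.png

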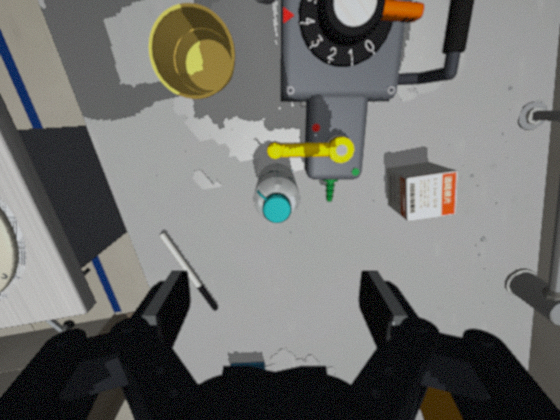

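The wrist view shows the saline cap at (276,208), the lever shut at (273..343,150), the nose between and the tab at (403,9). That agrees with the fit to about 3 mm. I'll descend on the bottle and grip it.

```bash
python3 -m crank '[{"x":0,"y":0,"z":4.2,"rx":0,"ry":0,"rz":0,"jaw":1},{"x":0,"y":0,"z":8.4,"rx":0,"ry":0,"rz":0,"jaw":1},{"x":0,"y":0,"z":12.6,"rx":0,"ry":0,"rz":0,"jaw":1},{"x":0,"y":0,"z":15,"rx":0,"ry":0,"rz":0,"jaw":1},{"x":0,"y":0,"z":16.8,"rx":0,"ry":0,"rz":0,"jaw":1},{"x":0,"y":0,"z":16.8,"rx":0,"ry":0,"rz":0,"jaw":0.3},{"x":0,"y":0,"z":16.8,"rx":0,"ry":0,"rz":0,"jaw":0.3},{"x":0,"y":0,"z":16.8,"rx":0,"ry":0,"rz":0,"jaw":0.3},{"x":0,"y":0,"z":16.8,"rx":0,"ry":0,"rz":0,"jaw":0.3},{"x":0,"y":0,"z":16.8,"rx":0,"ry":0,"rz":0,"jaw":0.3}]'
```

```text
t: 2.85
ee_pos: [468.1, -13.7, 238.8]
eef_rot: [[0.195, 0.981, 0.004], [0.981, -0.195, 0.0], [0.001, 0.003, -1.0]]
wrist_force: [-0.2, 1.8, 6.2]
finger_gap: 45.7
gripper_force: 61.5
```

```bash
python3 -m crank '[{"x":0,"y":0,"z":-2,"rx":0,"ry":0,"rz":0,"jaw":0.3},{"x":-3,"y":0.3,"z":-2,"rx":0,"ry":0,"rz":0,"jaw":0.3},{"x":-6,"y":0.6,"z":-2,"rx":0,"ry":0,"rz":0,"jaw":0.3},{"x":-9,"y":1,"z":-2,"rx":0,"ry":0,"rz":0,"jaw":0.3},{"x":-9,"y":1,"z":-2,"rx":0,"ry":0,"rz":0,"jaw":0.3},{"x":-9,"y":1,"z":-1,"rx":0,"ry":0,"rz":0,"jaw":0.3},{"x":-9,"y":1,"z":-0.2,"rx":0,"ry":0,"rz":0,"jaw":0.3},{"x":-9,"y":1,"z":0,"rx":0,"ry":0,"rz":0,"jaw":0.3},{"x":-9,"y":1,"z":0,"rx":0,"ry":0,"rz":0,"jaw":0.3}]'
```

```text
t: 3.75
ee_pos: [460.4, -103.4, 238.2]
eef_rot: [[0.194, 0.981, 0.003], [0.981, -0.194, -0.001], [-0.001, 0.003, -1.0]]
wrist_force: [-0.2, -1.0, 9.2]
finger_gap: 46.2
gripper_force: 61.6
```

```bash
python3 -m crank '[{"x":0,"y":0,"z":0,"rx":0,"ry":0,"rz":0,"jaw":0.7},{"x":0,"y":0,"z":0,"rx":0,"ry":0,"rz":0,"jaw":1},{"x":0,"y":0,"z":0,"rx":0,"ry":0,"rz":0,"jaw":1},{"x":0,"y":0,"z":0,"rx":0,"ry":0,"rz":0,"jaw":1},{"x":0,"y":0,"z":-3,"rx":0,"ry":0,"rz":0,"jaw":1},{"x":0,"y":0,"z":-7,"rx":0,"ry":0,"rz":0,"jaw":1},{"x":0,"y":0,"z":-11,"rx":0,"ry":0,"rz":0,"jaw":1},{"x":0,"y":0,"z":-11,"rx":0,"ry":0,"rz":0,"jaw":0}]'
python3 - <<'E'
from h import *
T,S=cam('top'),cam('scene')
tt,ts=[blobs(c,(78,90,50),(100,255,255),30)[0] for c in (T,S)];print(tt,ts)
print(tri([T,S],[tt[0][0],ts[0][0]]))
for r,dg in (): pass
# hover over set for refined look: camera sees ahead of tool +x side
goal(list(own((20,-110,0))[:2])+[400],-11.2)
c=cam('wrist');
E
```

```text
t: 4.55
ee_pos: [460.4, -104.1, 353.3]
eef_rot: [[0.195, 0.981, 0.01], [0.981, -0.195, -0.003], [-0.001, 0.01, -1.0]]
wrist_force: [-0.2, 0.5, 0.4]
finger_gap: 73.4
gripper_force: 0.0
[([379.2, 274.6], [371, 269, 15, 12, 123])] [([316.4, 304.0], [303, 296, 23, 18, 247])]
[ 458.69366291 -106.28485332  117.24086095]
shift cm [14.32  7.29 -5.23] turn [ 0.002  0.    -0.001]
```

```bash
python3 -m crank '[{"x":4,"y":2,"z":-5.2,"rx":0,"ry":0,"rz":0,"jaw":0},{"x":8,"y":4,"z":-5.2,"rx":0,"ry":0,"rz":0,"jaw":0},{"x":12,"y":6,"z":-5.2,"rx":0,"ry":0,"rz":0,"jaw":0},{"x":14.3,"y":7.3,"z":-5.2,"rx":0,"ry":0,"rz":0,"jaw":0},{"x":14.3,"y":7.3,"z":-5.2,"rx":0,"ry":0,"rz":0,"jaw":0},{"x":14.3,"y":7.3,"z":-5.2,"rx":0,"ry":0,"rz":0,"jaw":0}]'
python3 - <<'E'
from h import *
c=cam('wrist')
print('axis',proj(c,own((0,0,96))),'idx',proj(c,own((-50,0,62))),'hub',proj(c,own((0,-118,83))))
print('yel',blobs(c,(22,130,100),(32,255,255),60)[0],'red',blobs(c,(0,120,90),(3,255,255),20)[0],'or',blobs(c,(4,150,120),(14,255,255),20)[0])
for k in range(0,10): 
    pass
im=c['img'].copy()[:,:,::-1].copy()
cv2.imwrite('pics/w2.png',im)
E
```

```text
t: 5.3
ee_pos: [559.5, 22.3, 396.2]
eef_rot: [[0.194, 0.981, -0.004], [0.981, -0.194, -0.0], [-0.001, -0.004, -1.0]]
wrist_force: [-0.0, -0.0, -0.3]
finger_gap: -0.1
gripper_force: 0.0
axis [[251.22631078  76.8504972 ]] idx [[200.96996418  81.0177821 ]] hub [[255.1284591  207.34199408]]
yel [([121.1, 110.6], [66, 71, 93, 85, 2871]), ([103.2, 112.3], [100, 95, 9, 34, 86]), ([230.2, 204.4], [186, 192, 84, 26, 1154])] red [([199.8, 79.3], [197, 73, 10, 13, 71]), ([236.1, 181.1], [233, 178, 7, 7, 41])] or [([301.3, 78.8], [284, 72, 39, 17, 310]), ([371.4, 246.4], [364, 225, 13, 37, 215])]
```

View pics/w2.png

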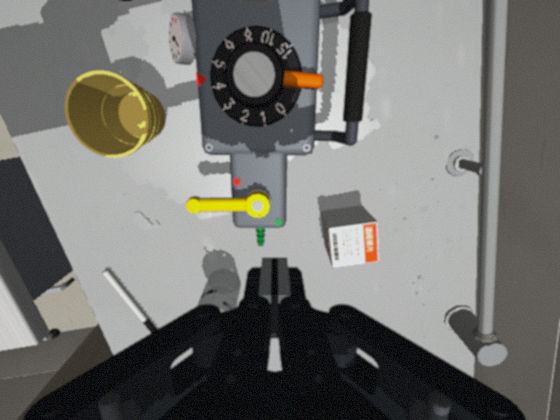

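The wrist view shows the index mark at (200,79) between numerals 4 and 5, and the tab at (301,79) pointing to the back. The corridor to the handle at (355,65) is free. I'll plan the finger path on the counter-clockwise side of the tab.

```bash
cat >> h.py <<'E'
P=P+np.array([1.8,1.2,0])
def contact(phi,r,half,side,axis,gap=0):
    "closed-finger centre (29 along own x, 22 along own y) touching a bar at phi deg; side +1 = ccw side"
    f=np.radians(phi);u=np.array([np.cos(f),np.sin(f)]);n=side*np.array([-np.sin(f),np.cos(f)])
    return np.array(axis)+r*u+(half+14.5*abs(n[0])+11*abs(n[1])+gap)*n
def rows(pts,z,R=None,p0=None):
    "own-frame xy points -> tool shifts cm from the present pose"
    s=get_state();R=np.array(s['eef_rot']);p0=np.array(s['ee_pos'])
    for q in pts:
        w=own((q[0],q[1],0));w[2]=z;print((R.T@(w-p0)/10).round(2),end=' ')
    print()
E
python3 - <<'E'
from h import *
q=contact(-3,48,6,1,(0,0),9);print(q)
goal(list(own((*q,0))[:2])+[300],-11.2);goal(list(own((*q,0))[:2])+[252],-11.2)
E
```

```text
[49.33387982 24.1950189 ]
shift cm [13.64  3.1   9.66] turn [-0.003  0.001 -0.   ]
shift cm [13.65  3.12 14.46] turn [-0.003  0.001 -0.   ]
```

```bash
python3 -m crank '[{"x":4.5,"y":1,"z":0,"rx":0,"ry":0,"rz":0,"jaw":0},{"x":9,"y":2,"z":2,"rx":0,"ry":0,"rz":0,"jaw":0},{"x":13.6,"y":3.1,"z":4,"rx":0,"ry":0,"rz":0,"jaw":0},{"x":13.6,"y":3.1,"z":7,"rx":0,"ry":0,"rz":0,"jaw":0},{"x":13.6,"y":3.1,"z":9.6,"rx":0,"ry":0,"rz":0,"jaw":0},{"x":13.6,"y":3.1,"z":11.5,"rx":0,"ry":0,"rz":0,"jaw":0},{"x":13.6,"y":3.1,"z":13,"rx":0,"ry":0,"rz":0,"jaw":0},{"x":13.6,"y":3.1,"z":14.2,"rx":0,"ry":0,"rz":0,"jaw":0},{"x":13.6,"y":3.1,"z":14.2,"rx":0,"ry":0,"rz":0,"jaw":0}]'
python3 - <<'E'
from h import *
rows([contact(f,48,6,1,(0,0)) for f in (-6,-15,-24,-33,-42,-51,-60,-69,-78,-87,-96,-105,-114,-123,-132,-136)],252)
E
```

```text
t: 6.25
ee_pos: [615.7, 148.5, 254.8]
eef_rot: [[0.196, 0.981, -0.003], [0.981, -0.196, -0.001], [-0.001, -0.003, -1.0]]
wrist_force: [-0.3, -0.8, -0.4]
finger_gap: -0.0
gripper_force: 0.0
[-0.99  0.03  0.28] [-1.6   0.22  0.28] [-2.27  0.34  0.28] [-3.    0.35  0.28] [-3.76  0.23  0.28] [-4.53 -0.03  0.28] [-5.28 -0.45  0.29] [-5.97 -1.02  0.29] [-6.56 -1.73  0.29] [-7.01 -2.57  0.29] [-7.33 -3.28  0.3 ] [-7.56 -3.96  0.3 ] [-7.69 -4.71  0.3 ] [-7.68 -5.51  0.3 ] [-7.52 -6.34  0.3 ] [-7.4  -6.71  0.31]
```

```bash
python3 -m crank '[{"x":-1,"y":0,"z":0.3,"rx":0,"ry":0,"rz":0,"jaw":0},{"x":-1.6,"y":0.2,"z":0.3,"rx":0,"ry":0,"rz":0,"jaw":0},{"x":-2.3,"y":0.3,"z":0.3,"rx":0,"ry":0,"rz":0,"jaw":0},{"x":-3,"y":0.3,"z":0.3,"rx":0,"ry":0,"rz":0,"jaw":0},{"x":-3.8,"y":0.2,"z":0.3,"rx":0,"ry":0,"rz":0,"jaw":0},{"x":-4.5,"y":0,"z":0.3,"rx":0,"ry":0,"rz":0,"jaw":0},{"x":-5.3,"y":-0.5,"z":0.3,"rx":0,"ry":0,"rz":0,"jaw":0},{"x":-6,"y":-1,"z":0.3,"rx":0,"ry":0,"rz":0,"jaw":0},{"x":-6.6,"y":-1.7,"z":0.3,"rx":0,"ry":0,"rz":0,"jaw":0}]'
python3 - <<'E'
from h import *
T=cam('top');print(blobs(T,(4,150,120),(14,255,255))[0])
rows([contact(f,48,6,1,(0,0)) for f in (-78,-87,-96,-105,-114,-123,-132,-136)],252)
E
```

```text
t: 7.15
ee_pos: [586.3, 87.0, 253.9]
eef_rot: [[0.195, 0.981, 0.001], [0.981, -0.195, -0.001], [-0.001, 0.001, -1.0]]
wrist_force: [3.8, 3.9, -0.5]
finger_gap: -0.2
gripper_force: 2.3
[([516.6, 171.5], [488, 138, 59, 68, 1724]), ([356.2, 187.3], [352, 185, 8, 6, 33])]
[ 0.08 -0.    0.2 ] [-0.38 -0.84  0.2 ] [-0.7  -1.55  0.2 ] [-0.93 -2.23  0.2 ] [-1.05 -2.98  0.2 ] [-1.04 -3.78  0.2 ] [-0.89 -4.61  0.19] [-0.77 -4.98  0.19]
```

```bash
python3 -m crank '[{"x":-0.4,"y":-0.8,"z":0,"rx":0,"ry":0,"rz":0,"jaw":0},{"x":-0.7,"y":-1.6,"z":0.1,"rx":0,"ry":0,"rz":0,"jaw":0},{"x":-0.9,"y":-2.2,"z":0.1,"rx":0,"ry":0,"rz":0,"jaw":0},{"x":-1.1,"y":-3,"z":0.1,"rx":0,"ry":0,"rz":0,"jaw":0},{"x":-1,"y":-3.8,"z":0.1,"rx":0,"ry":0,"rz":0,"jaw":0},{"x":-0.9,"y":-4.6,"z":0.1,"rx":0,"ry":0,"rz":0,"jaw":0},{"x":-0.8,"y":-5,"z":0.1,"rx":0,"ry":0,"rz":0,"jaw":0},{"x":-0.8,"y":-5,"z":0.1,"rx":0,"ry":0,"rz":0,"jaw":0}]'
python3 - <<'E'
from h import *
rows([contact(f,48,6,1,(0,0),g) for f,g in ((-136,0),(-135,12))],252)
E
```

```text
t: 8.0
ee_pos: [535.3, 90.1, 252.4]
eef_rot: [[0.194, 0.981, -0.001], [0.981, -0.194, -0.0], [-0.0, -0.001, -1.0]]
wrist_force: [-0.1, 0.6, -0.8]
finger_gap: 0.2
gripper_force: 0.0
[-0.09  0.03  0.04] [-0.98  0.97  0.04]
```

```bash
python3 -m crank '[{"x":-1,"y":1,"z":0,"rx":0,"ry":0,"rz":0,"jaw":0},{"x":-1,"y":1,"z":-4,"rx":0,"ry":0,"rz":0,"jaw":0},{"x":-4,"y":1,"z":-8,"rx":0,"ry":0,"rz":0,"jaw":0},{"x":-7,"y":1,"z":-11,"rx":0,"ry":0,"rz":0,"jaw":0},{"x":-7,"y":1,"z":-13,"rx":0,"ry":0,"rz":0,"jaw":0},{"x":-7,"y":1,"z":-13,"rx":0,"ry":0,"rz":0,"jaw":0}]'|head -2
python3 - <<'E'
from h import *
c=cam('wrist');cv2.imwrite('pics/w3.png',c['img'][:,:,::-1])
b=blobs(c,(4,150,120),(14,255,255),20)[0];print(b)
print('0tab',proj(c,own((47*np.cos(-2.356),47*np.sin(-2.356),93))),'axis',proj(c,own((0,0,96))),'hub',proj(c,own((0,-118,83))))
E
```

```text
t: 8.6
ee_pos: [532.8, 17.6, 386.6]
[([244.8, 99.5], [229, 82, 33, 35, 424]), ([395.1, 241.5], [388, 219, 12, 39, 228])]
0tab [[239.32601877 105.56885606]] axis [[279.29184056  60.63737365]] hub [[278.68389636 199.72472135]]
```

View pics/w3.png

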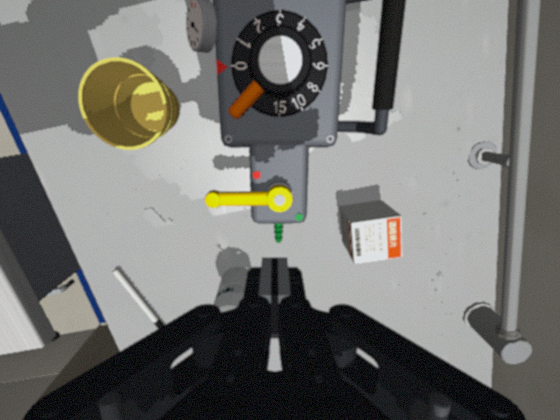

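The wrist view shows numeral 0 at (241,66) standing at the red mark (221,67), with the tab at front right (245,99). The lever is still shut and the hub prediction matches. Next is the lever.

Run:
```python
from h import *
H=(0,-118)
rows([contact(180,56,7.5,-1,H,8)],300);rows([contact(180,56,7.5,-1,H,8)],242)
rows([contact(f,56,7.5,-1,H) for f in (183,192,201,210,219,228,237,246,255,264,270,273)],242)
```

```text
[ 2.89 -4.96  8.38] 
[ 2.89 -4.98 14.18] 
[ 1.87 -5.07 14.18] [ 1.16 -5.29 14.18] [ 0.38 -5.42 14.18] [-0.46 -5.43 14.18] [-1.33 -5.3  14.18] [-2.2  -5.02 14.18] [-3.06 -4.56 14.18] [-3.85 -3.94 14.18] [-4.53 -3.16 14.18] [-5.08 -2.24 14.18] [-5.35 -1.56 14.19] [-5.46 -1.32 14.19]
```

```bash
python3 -m crank '[{"x":2.9,"y":-3,"z":2,"rx":0,"ry":0,"rz":0,"jaw":0},{"x":2.9,"y":-5,"z":5,"rx":0,"ry":0,"rz":0,"jaw":0},{"x":2.9,"y":-5,"z":8.5,"rx":0,"ry":0,"rz":0,"jaw":0},{"x":2.9,"y":-5,"z":11.5,"rx":0,"ry":0,"rz":0,"jaw":0},{"x":2.9,"y":-5,"z":13.5,"rx":0,"ry":0,"rz":0,"jaw":0},{"x":2.9,"y":-5,"z":14.2,"rx":0,"ry":0,"rz":0,"jaw":0},{"x":2.9,"y":-5,"z":14.2,"rx":0,"ry":0,"rz":0,"jaw":0}]'
python3 - <<'E'
from h import *
H=(0,-118)
rows([contact(f,56,7.5,-1,H) for f in (183,192,201,210,219,228,237,246,255,264,270,273)],242)
E
```

```text
t: 9.35
ee_pos: [488.3, 57.6, 238.1]
eef_rot: [[0.194, 0.981, -0.005], [0.981, -0.194, -0.0], [-0.001, -0.004, -1.0]]
wrist_force: [-0.5, -0.7, 0.6]
finger_gap: 0.2
gripper_force: 0.0
[-1.11  0.1  -0.39] [-1.82 -0.13 -0.39] [-2.6  -0.26 -0.38] [-3.43 -0.27 -0.38] [-4.3  -0.14 -0.38] [-5.18  0.14 -0.38] [-6.03  0.59 -0.38] [-6.82  1.21 -0.39] [-7.51  1.99 -0.39] [-8.06  2.92 -0.39] [-8.33  3.6  -0.39] [-8.44  3.84 -0.4 ]
```

```bash
python3 -m crank '[{"x":-1.1,"y":0.1,"z":-0.3,"rx":0,"ry":0,"rz":0,"jaw":0},{"x":-1.8,"y":-0.1,"z":-0.3,"rx":0,"ry":0,"rz":0,"jaw":0},{"x":-2.6,"y":-0.3,"z":-0.3,"rx":0,"ry":0,"rz":0,"jaw":0},{"x":-3.4,"y":-0.3,"z":-0.3,"rx":0,"ry":0,"rz":0,"jaw":0},{"x":-4.3,"y":-0.1,"z":-0.3,"rx":0,"ry":0,"rz":0,"jaw":0},{"x":-5.2,"y":0.1,"z":-0.3,"rx":0,"ry":0,"rz":0,"jaw":0},{"x":-6,"y":0.6,"z":-0.3,"rx":0,"ry":0,"rz":0,"jaw":0},{"x":-6.8,"y":1.2,"z":-0.3,"rx":0,"ry":0,"rz":0,"jaw":0},{"x":-7.5,"y":2,"z":-0.3,"rx":0,"ry":0,"rz":0,"jaw":0},{"x":-8.1,"y":2.9,"z":-0.3,"rx":0,"ry":0,"rz":0,"jaw":0},{"x":-8.3,"y":3.6,"z":-0.3,"rx":0,"ry":0,"rz":0,"jaw":0},{"x":-8.4,"y":3.8,"z":-0.3,"rx":0,"ry":0,"rz":0,"jaw":0}]'
```

```text
t: 10.55
ee_pos: [509.6, -32.5, 243.0]
eef_rot: [[0.195, 0.981, -0.005], [0.981, -0.195, 0.001], [0.0, -0.005, -1.0]]
wrist_force: [-10.8, 7.7, 4.3]
finger_gap: -0.0
gripper_force: 6.0
```

```bash
python3 -m crank '[{"x":0,"y":0.2,"z":0,"rx":0,"ry":0,"rz":0,"jaw":0},{"x":0,"y":0.4,"z":0,"rx":0,"ry":0,"rz":0,"jaw":0},{"x":0,"y":0.4,"z":0,"rx":0,"ry":0,"rz":0,"jaw":0}]'
```

```text
t: 10.85
ee_pos: [511.7, -32.5, 242.7]
eef_rot: [[0.194, 0.981, -0.012], [0.981, -0.194, 0.002], [-0.0, -0.013, -1.0]]
wrist_force: [-20.7, 7.0, 9.3]
finger_gap: 0.0
gripper_force: 10.8
```

```bash
python3 -m crank '[{"x":0,"y":-1.5,"z":0,"rx":0,"ry":0,"rz":0,"jaw":0},{"x":0,"y":-2,"z":-2,"rx":0,"ry":0,"rz":0,"jaw":0},{"x":1,"y":-1,"z":-6,"rx":0,"ry":0,"rz":0,"jaw":0},{"x":3,"y":0,"z":-10,"rx":0,"ry":0,"rz":0,"jaw":0},{"x":4,"y":0,"z":-13.5,"rx":0,"ry":0,"rz":0,"jaw":0},{"x":4,"y":0,"z":-13.5,"rx":0,"ry":0,"rz":0,"jaw":0}]'|head -2
python3 - <<'E'
from h import *
c=cam('wrist');cv2.imwrite('pics/w4.png',c['img'][:,:,::-1])
print(blobs(c,(4,150,120),(14,255,255),20)[0],proj(c,own((0,-118,83))),proj(c,own((0,-176,83))))
q=contact(-135,48,6,-1,(0,0),9)
rows([q],300);rows([q],252)
E
```

```text
t: 11.45
ee_pos: [522.6, 6.5, 385.1]
[([252.6, 82.3], [237, 64, 33, 36, 437]), ([403.1, 230.9], [396, 207, 12, 41, 232])] [[285.95403417 186.79485421]] [[285.22932757 243.25452224]]
[12.4  -4.33  8.15] 
[12.4  -4.36 12.95]
```

View pics/w4.png

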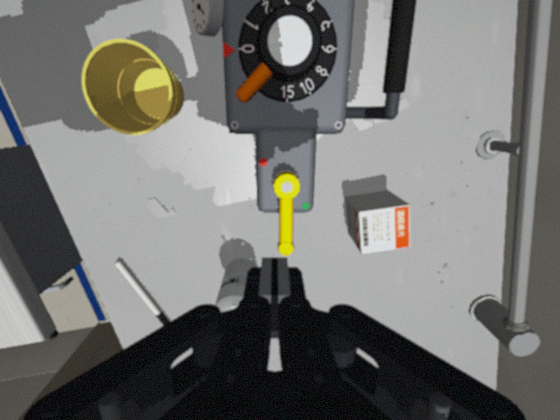

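The wrist view shows the lever from (286,187) to (286,247), straight along the nose and fully open, with 0 still at the mark. Next I'll bring the finger to the front side of the tab.

```bash
python3 -m crank '[{"x":4,"y":-1.5,"z":1,"rx":0,"ry":0,"rz":0,"jaw":0},{"x":8,"y":-3,"z":3,"rx":0,"ry":0,"rz":0,"jaw":0},{"x":12.4,"y":-4.4,"z":5,"rx":0,"ry":0,"rz":0,"jaw":0},{"x":12.4,"y":-4.4,"z":8.2,"rx":0,"ry":0,"rz":0,"jaw":0},{"x":12.4,"y":-4.4,"z":10.5,"rx":0,"ry":0,"rz":0,"jaw":0},{"x":12.4,"y":-4.4,"z":12.2,"rx":0,"ry":0,"rz":0,"jaw":0},{"x":12.4,"y":-4.4,"z":12.8,"rx":0,"ry":0,"rz":0,"jaw":0},{"x":12.4,"y":-4.4,"z":12.8,"rx":0,"ry":0,"rz":0,"jaw":0}]'
python3 - <<'E'
from h import *
rows([contact(f,48,6,-1,(0,0)) for f in (-135,-126,-117,-108,-99,-90,-81,-72,-63,-54,-45,-38)],252)
E
```

```text
t: 12.3
ee_pos: [502.2, 135.7, 248.6]
eef_rot: [[0.195, 0.981, -0.003], [0.981, -0.195, -0.001], [-0.002, -0.003, -1.0]]
wrist_force: [0.5, -0.3, 0.4]
finger_gap: 0.3
gripper_force: 0.0
[-0.56  0.85 -0.34] [-1.33  1.17 -0.34] [-2.06  1.64 -0.34] [-2.72  2.26 -0.34] [-3.26  3.02 -0.34] [-3.66  3.9  -0.35] [-3.95  4.53 -0.35] [-4.14  5.23 -0.35] [-4.22  6.   -0.35] [-4.16  6.82 -0.35] [-3.95  7.65 -0.36] [-3.67  8.28 -0.36]
```

```bash
python3 -m crank '[{"x":-0.6,"y":0.9,"z":-0.3,"rx":0,"ry":0,"rz":0,"jaw":0},{"x":-1.3,"y":1.2,"z":-0.3,"rx":0,"ry":0,"rz":0,"jaw":0},{"x":-2.1,"y":1.6,"z":-0.3,"rx":0,"ry":0,"rz":0,"jaw":0},{"x":-2.7,"y":2.3,"z":-0.3,"rx":0,"ry":0,"rz":0,"jaw":0},{"x":-3.3,"y":3,"z":-0.3,"rx":0,"ry":0,"rz":0,"jaw":0},{"x":-3.7,"y":3.9,"z":-0.3,"rx":0,"ry":0,"rz":0,"jaw":0},{"x":-4,"y":4.5,"z":-0.3,"rx":0,"ry":0,"rz":0,"jaw":0},{"x":-4.1,"y":5.2,"z":-0.3,"rx":0,"ry":0,"rz":0,"jaw":0},{"x":-4.2,"y":6,"z":-0.3,"rx":0,"ry":0,"rz":0,"jaw":0},{"x":-4.2,"y":6.8,"z":-0.3,"rx":0,"ry":0,"rz":0,"jaw":0},{"x":-4.2,"y":6.8,"z":-0.3,"rx":0,"ry":0,"rz":0,"jaw":0}]'
python3 - <<'E'
from h import *
rows([contact(f,48,6,-1,(0,0)) for f in (-54,-47,-40,-33,-28,-24,-20,-18,-16)],252)
for n in ('top','scene'):
    c=cam(n);print(n,blobs(c,(4,150,90),(14,255,255))[0],[(k,proj(c,own((47*np.cos(np.radians(k)),47*np.sin(np.radians(k)),90)))[0].round()) for k in (-75,-60,-45,-15)])
E
```

```text
t: 13.4
ee_pos: [561.8, 81.3, 253.4]
eef_rot: [[0.195, 0.981, 0.0], [0.981, -0.195, -0.001], [-0.001, 0.0, -1.0]]
wrist_force: [-0.2, -0.3, 0.8]
finger_gap: 0.0
gripper_force: 0.0
[ 0.   -0.09  0.14] [0.15 0.55 0.14] [0.41 1.19 0.14] [0.76 1.81 0.14] [1.07 2.22 0.14] [1.36 2.53 0.14] [1.67 2.82 0.14] [1.84 2.96 0.14] [2.01 3.09 0.14] 
top [([515.8, 171.6], [485, 138, 62, 68, 1876]), ([355.7, 187.1], [350, 185, 10, 6, 36])] [(-75, array([287., 223.])), (-60, array([286., 218.])), (-45, array([283., 213.])), (-15, array([275., 205.]))]
scene [([379.0, 258.7], [374, 253, 10, 10, 36]), ([553.8, 350.9], [544, 325, 16, 59, 557])] [(-75, array([289., 224.])), (-60, array([293., 221.])), (-45, array([296., 218.])), (-15, array([296., 210.]))]
```

```bash
python3 -m crank '[{"x":0.2,"y":0.5,"z":0.1,"rx":0,"ry":0,"rz":0,"jaw":0},{"x":0.4,"y":1.2,"z":0.1,"rx":0,"ry":0,"rz":0,"jaw":0},{"x":0.6,"y":1.5,"z":0.1,"rx":0,"ry":0,"rz":0,"jaw":0},{"x":0.8,"y":1.8,"z":0.1,"rx":0,"ry":0,"rz":0,"jaw":0},{"x":0.9,"y":2,"z":0.1,"rx":0,"ry":0,"rz":0,"jaw":0},{"x":1.1,"y":2.2,"z":0.1,"rx":0,"ry":0,"rz":0,"jaw":0},{"x":1.2,"y":2.4,"z":0.1,"rx":0,"ry":0,"rz":0,"jaw":0},{"x":1.4,"y":2.5,"z":0.1,"rx":0,"ry":0,"rz":0,"jaw":0},{"x":1.4,"y":2.5,"z":0.1,"rx":0,"ry":0,"rz":0,"jaw":0},{"x":1.4,"y":2.5,"z":0.1,"rx":0,"ry":0,"rz":0,"jaw":0}]'
```

```text
t: 14.5
ee_pos: [588.4, 90.8, 252.9]
eef_rot: [[0.195, 0.981, 0.001], [0.981, -0.195, 0.0], [0.0, 0.001, -1.0]]
wrist_force: [0.4, 1.2, -0.1]
finger_gap: -0.0
gripper_force: 0.0
```

```bash
python3 -m crank '[{"x":-0.8,"y":-0.5,"z":0,"rx":0,"ry":0,"rz":0,"jaw":0},{"x":-0.8,"y":-0.5,"z":-3,"rx":0,"ry":0,"rz":0,"jaw":0},{"x":-2,"y":-1,"z":-7,"rx":0,"ry":0,"rz":0,"jaw":0},{"x":-5,"y":-2,"z":-10,"rx":0,"ry":0,"rz":0,"jaw":0},{"x":-7,"y":-3,"z":-13.5,"rx":0,"ry":0,"rz":0,"jaw":0},{"x":-7,"y":-3,"z":-13.5,"rx":0,"ry":0,"rz":0,"jaw":0},{"x":-7,"y":-3,"z":-13.5,"rx":0,"ry":0,"rz":0,"jaw":0}]'
python3 - <<'E'
from h import *
c=cam('wrist');T=cam('top')
cv2.imwrite('pics/w5.png',np.hstack([cv2.resize(c['img'][0:260,140:420],(400,371)),cv2.resize(T['img'][170:320,140:400],(400,371),interpolation=cv2.INTER_CUBIC)])[:,:,::-1])
b=blobs(c,(4,150,120),(14,255,255),20)[0];print(b)
q=plane(c,b[0][0],90)[:2]-P[:2];print('tab ang',np.degrees(np.arctan2(q[1],q[0])-P[2]),np.hypot(*q))
E
```

```text
t: 15.2
ee_pos: [544.7, 27.2, 389.3]
eef_rot: [[0.196, 0.981, 0.003], [0.981, -0.196, 0.0], [0.001, 0.003, -1.0]]
wrist_force: [0.1, 0.3, -0.4]
finger_gap: 0.3
gripper_force: 0.0
[([316.9, 91.0], [297, 79, 40, 24, 271]), ([384.9, 250.9], [378, 228, 12, 38, 212])]
tab ang -13.982613499955383 41.85627477114892
```

View pics/w5.png

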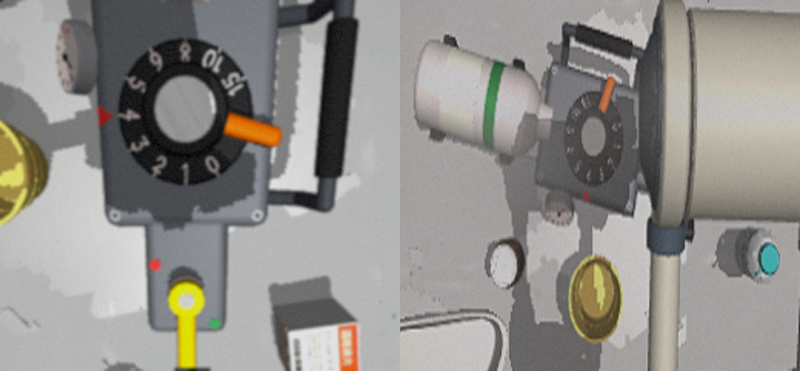

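The left half shows numeral 4 at (130,115) standing at the red mark (105,117), with the tab at −14° (nominal −15°) and the lever open. The right half shows the saline bottle standing clear, with the cup and amber bottle in place. I'm handing in.

```bash
python3 -c "
from rig import *
print(sign_off())"
```

```text
the job is handed in; nothing more can be done
None
```

The job is handed in, though sign-off reported no verdict: in the last pictures the sleeve stands at 4 after being zeroed with the lever shut and the lever opened before the turn up, the saline bottle is upright clear of the lever, and the amber bottle, carton and cup were not touched.

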